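# Unclamp the whetstone and lay it out to drain

## Task

Take the whetstone out of the sloping holder: lift the sprung clamp arm by its handle past its hold-open point and let go so that it stays open by itself, and only then take the stone out. Lay the stone down gently, flat on its underside and lengthwise, on the slatted draining rack, wholly on the slats; leave the clamp arm open and the other things on the bench where they are.

Things in the scene. Friction and masses are not known exactly. Their poses are not given: they have to be found in the camera images.
- holder: Fixed wooden whetstone holder, mm. Origin on the table under the stone's middle, z up, y across. Its bed (116 wide) slopes 30 deg up towards +x. Bed frame: u = cos30 x + sin30 z runs up the slope, n = -sin30 x + cos30 z is square to it, zero on the bed's top 85 above the origin. Bed from u -95 to 130, foot stop u -86 to -76 and 12 high, hinge cheeks at u 94 to 116, y +-51 to 57, up to n 62.
- clamp (a joint): Sprung clamp arm's angle, rad: 0 = shut, pad on the stone; stop at 1.2. Turns about the holder's +y through hinge; positive lifts the handle. Over-centre spring: pulls shut below about 0.8 (handle needs about 6 N at 0, less higher up), pulls open to the stop beyond about 0.9 (3 N). Let go too early it snaps shut.
- hinge (a point): Middle of the clamp arm's hinge axis, at u 105, n 50 mm (bed frame) over the rear of the bed. Springs beside the cheeks reach y +-71. The open arm leans over the upper half of the stone: a gripper has room on the stone only with the tool about square to the sloping bed (tilted 30 deg), at or a little below the stone's middle.
- handle (a point): Middle of the clamp arm's handle, mm: a round steel crossbar 14 thick, 92 long, parallel to the holder's y, joining the ends of the arm's two side rods (10 thick, 92 apart). 153 from the hinge axis; when shut at u -45, n 78, its centre 42 above the stone's top. The arm's bridge and pad (22 wide) lie 55 from the hinge.
- stone: The tan-grey whetstone clamped in the holder: block 150 x 55 x 36 mm, 0.44 to 0.69 kg. Origin at the middle of its underside, x along its length, z out of its top face. At the start it lies on the bed along the slope, tilted with it, its middle at u 0, its lower end at the foot stop.
- rack: Low slatted draining rack of pale wood, fixed to the table: 200 (x) x 130 (y) mm, slats along y, no rim. Origin on the table under its middle; slat tops flat, 20 mm above the table.
- big_stone: Bystander, sizes in mm: a bigger, grey whetstone 200 x 70 x 40 lying on the table. Origin about the middle of its underside; not to be disturbed.
- dressing_block: Bystander, sizes in mm: a pale dressing block 70 x 45 x 30 on the table between holder and rack. Origin about the middle of its underside; not to be disturbed.
- bowl: Bystander, sizes in mm: a steel bowl, 140 across and 55 high. Origin about the middle of its underside; not to be disturbed.
- oil_bottle: Bystander, sizes in mm: a small upright bottle, 56 across and 130 high. Origin about the middle of its underside; not to be disturbed.
- brush: Bystander, sizes in mm: a brush 160 long lying on the table between holder and rack. Origin about the middle of its underside; not to be disturbed.
- screwdriver: Bystander, sizes in mm: a screwdriver 190 long lying on the table. Origin about the middle of its underside; not to be disturbed.
- handle_blank: Bystander, sizes in mm: a wooden knife-handle blank 130 x 30 x 24. Origin about the middle of its underside; not to be disturbed.
Mind the look-alikes: they are no part of the job. Leave any pink look-alike of the stone alone.

How it is judged:
On the way, in this order (a step that is already met when the one before it is completed fails the run):
1. the clamp arm stays open by itself, let go, with the stone still in the holder (value of joint clamp above 1 rad and distance of stone from where it was at the start of the episode below 0.025 m and contact force between the fingers and holder below 0.3 N), for 0.3 s.
2. the gripper holds the stone clear of the holder, the clamp arm open (distance of stone from where it was at the start of the episode above 0.05 m and contact force between stone and holder below 0.1 N and contact force between the fingers and stone above 1 N and value of joint clamp above 1 rad), for 0.2 s.
At the end, for the whole second after the job is handed in: The stone lies at rest and released on the rack: its origin within 30 mm of the rack's middle along the rack and 40 mm across it, at slat height (16 to 26 mm), level within 0.1 rad, lengthwise within 0.3 rad; the clamp arm stands open (joint above 1.0 rad) (z of stone in the frame of rack between 0.016 and 0.026 m and x of stone in the frame of rack between -0.03 and 0.03 m and y of stone in the frame of rack between -0.04 and 0.04 m and angle between stone's own z axis and vertical below 0.1 rad and angle between the x axis of stone and the x axis of rack, either way round below 0.3 rad and value of joint clamp above 1 rad and linear speed of stone below 0.02 m/s and angular speed of stone below 0.1 rad/s and contact force between the fingers and stone below 0.1 N); the robot touches nothing.
It fails at once if the stone is pulled out (more than 25 mm) while the clamp arm is not open (distance of stone from where it was at the start of the episode above 0.025 m and value of joint clamp below 0.8 rad).
It fails at once if the stone is dropped or slammed onto the rack (over 80 N) (contact force between stone and rack above 80 N).
It fails at once if a listed bystander is moved more than 30 mm (distance of any of big_stone, dressing_block, bowl, oil_bottle, brush, screwdriver, handle_blank from where it was at the start of the episode above 0.03 m).
It also fails if it takes over 58 s, if anything falls off the work surface, if the arm or the gripper's body presses on something with over 40 N, if the wrist force passes 120 N, or if a joint passes its speed limit or range.

## Robot

A 6-joint arm with a two-finger parallel gripper is mounted at the origin on the work surface. World frame = base frame: x ahead of the robot, y to its left, z up, the work surface at z = 0. Lengths are in m, angles in rad, forces in N, time in s.
With the tool pointing down it reaches from about 0.35 to 0.85 m from the base axis. Payload 8.1 kg.
Tool frame: the origin (TCP) lies at the very end of the fingers, on their centre line; the grasp point (between the pads) lies hold_point_z behind it (hold_point_z is the distance from the TCP to the grasp point, in m); z points along the fingers, y is the line along which they close (so a half turn about z gives the same grasp; the last joint's range is limited). The gripper opens to 93 mm and grips with 3 to 60 N. Pads are 15 mm wide; open, the fingers measure 128 mm over their backs; the gripper's body (75 mm by 188 mm) begins 65 mm behind the grasp point.
Start: joints at [-1.226, 0.13, 1.488, -0, 1.523, -0.085], TCP at [0.25, -0.545, 0.219] pointing down, gripper open.
Joint ranges: [-2.96, 2.96], [-0.89, 2.26], [0.02, 2.5], [-1.34, 4.48], [0, 2.73], [-2.66, 2.66]. Speed limits (rad/s): [2.39, 2.39, 2.79, 3.14, 3.14, 3.14].

## Interface

Orientations are given as a rotation vector (axis times angle).
In Python, from workcell import observe, grab_frame, hand_in, hold_point_z gives the robot as it stands. The module is installed in compiled form; this text tells all that it offers.
- The arm moves only by the tool arm_command, never from a script. Its argument "rows" is a list of rows, each a list of 6 numbers: the shift along the tool's x, y, z scaled (see below), then the turn, a rotation vector about the tool's x, y, z scaled (see below). In form: [[x, y, z, wx, wy, wz], ...]. A call has 1 to 5 rows; each row is the pose to reach, as a shift and turn from the pose commanded when the call began, along the tool's axes at that moment, turning the shorter way round; what a row does not reach only later rows make up. The controller multiplies each number of a shift by 0.8 m and each number of a turn by 2 pi rad. A row lasts 1/12 s, in which the tool goes at most 41.7 mm and 7.16 degrees, less where a joint would pass 70% of its speed; a pose out of reach is approached as far as the arm can. A call with a number of a shift or a turn outside -1 to 1 is refused whole. A call with a gripper value outside its range is refused whole. "hand" is the opening, from -1 (shut) to 1 (fully open), set as the call begins (left out, the last holds). The fingers move at their own pace and stop on an object; the grip force is fixed at half the most. Time passes only in rows, so rows that repeat a pose let the fingers close. It gives the time, the measured TCP pose, the force, the opening and the grip force at its end, in the units of the state.
- observe(): the state, without advancing time (a new reading comes with each control period).
- grab_frame(name): name is "scene" or "top"; returns a dict with "image" (400x640x3 uint8, red, green, blue), "range_z" (400x640 float32, m along the optical axis (not along the pixel's ray), 0 where there is no reading), "vfov" (degrees; the focal length in pixels is half the picture's height over the tangent of half this angle, whatever the lens; pixels are square), "cx", "cy" (the principal point, pixels), "k1" (the pictures are not rectified: a ray, as slopes to the right and down, at radius r is drawn at 1 + k1 r^2 times it, then the intrinsics apply), "R" (3x3) and "t" (3): a world point X has camera coordinates R X + t. Camera axes: x right, y down, z forward; pixel columns grow to the right and rows downward; lengths in m; the calibration is good to about 2 mm. A picture is of the moment at which its call begins.
- hand_in(): hands the job in; it is judged then, once.
The state is a dict: "time_s": time; "joints": joint angles; "joint_velocities": joint speeds; "tau": joint torques, N m; "tcp_pos": TCP position; "tool_rot": TCP orientation; "contact_force": force on the tool from outside, world axes, zero at the start; "wrist_torque": the same for the moment, N m; "width": finger opening in m; "gripper_force": force on a finger pad.
Only numpy, scipy, OpenCV 4.12 (cv2) and the standard library are available. Lean on these libraries where they do the work, as an engineer would, in place of code of your own. Each camera call takes 0.05 s, during which the arm holds its last target. There are 200 camera calls.

## Working session

There is one attempt and no reset: what is moved stays moved. The work goes in short steps, Python scripts to look and compute and a tool call to move; the robot and the scene stay as the last step left them, time stands still between calls to the robot, and variables do not carry over. Pictures are saved under pics/ and viewed, at most 10 in all, crops included, and the job is handed in when it is done.

Besides the shell and the picture viewer there is one more tool, called after "Call:" as name(argument=value, ...), one argument or row to a line, values as JSON. arm_command: Moves the arm, as the interface text tells. Shifts and turns lie within -1 to 1; 1 stands for 0.8 m of shift or 2 pi rad of turn. Its arguments: {"type":"object","properties":{"rows":{"type":"array","items":{"type":"array","items":{"type":"number","minimum":-1,"maximum":1}}},"hand":{"type":"number"}},"required":["rows"]}

```bash
mkdir -p pics; cat > h.py <<'E'
import numpy as np, cv2
from workcell import observe, grab_frame, hand_in, hold_point_z
from scipy.spatial.transform import Rotation as Ro
def cloud(f):
    h,w=f["range_z"].shape; fl=h/2/np.tan(np.radians(f["vfov"])/2)
    u,v=np.meshgrid(np.arange(w),np.arange(h))
    K=np.array([[fl,0,f["cx"]],[0,fl,f["cy"]],[0,0,1]],float)
    # undistort by fixed point
    a=(u-f["cx"])/fl; b=(v-f["cy"])/fl; x,y=a.copy(),b.copy()
    for _ in range(30):
        s=1+f["k1"]*(x*x+y*y); x,y=a/s,b/s
    z=f["range_z"]; P=np.stack([x*z,y*z,z],-1)
    W=(P-f["t"])@f["R"]; W[z==0]=np.nan
    return W
E
python3 - <<'E'
from h import *
import pickle
print(hold_point_z,observe())
for n in ("scene","top"):
    f=grab_frame(n); pickle.dump(f,open(n+".pkl","wb"))
    cv2.imwrite(f"pics/{n}0.png",f["image"][...,::-1])
    print(n,f["vfov"],f["k1"],f["t"],-f["R"].T@f["t"])
E
```

```text
0.0188 {'time_s': 0.0, 'joints': array([-1.22640810e+00,  1.31164286e-01,  1.48922291e+00, -5.76042692e-06,
        1.52299269e+00, -8.54112097e-02]), 'joint_velocities': array([ 2.08725202e-04, -2.41386434e-03, -4.83663547e-04,  2.08271963e-03,
       -3.38284249e-05, -8.73596517e-04]), 'tau': array([-7.06776045e-04, -5.59847689e+01, -4.91758132e+01,  7.65595492e-02,
        3.54116585e-02, -1.66131244e-04]), 'tcp_pos': array([ 0.24984093, -0.54490997,  0.21761653]), 'tool_rot': array([-3.06759817e+00, -6.69565560e-01,  3.71261080e-04]), 'contact_force': array([-0.44007478,  0.12596633, -0.44131471]), 'wrist_torque': array([-0.0488377 , -0.02000264, -0.00701059]), 'gripper_force': 0.0, 'width': 0.09301485755457782}
scene 52.66776362601879 -0.07443398564042433 [-0.45190475 -0.16489345  1.51312105] [ 1.04794734 -0.61516312  1.02192161]
top 48.76349886997829 -0.10740591159287739 [0.00199444 0.55308021 1.47954997] [ 0.42399718 -0.00678959  1.52156173]
```

View pics/scene0.png

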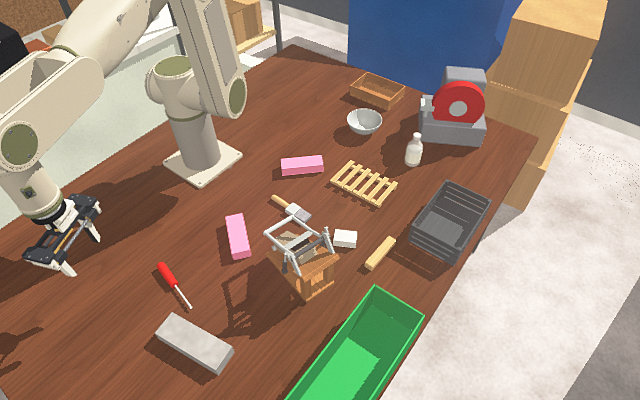

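View pics/top0.png

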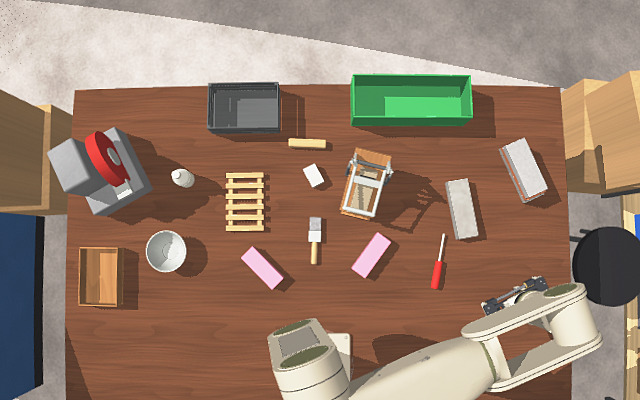

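Two views: the holder is at top (365,185) and scene (300,255), with its hinge cheeks on the far side. The rack is at top (245,201). Candidates for the stone are the block in the holder at (363,190), the pink ones at (262,268) and (371,255), and the grey ones at (463,208) and (523,168). Only the one under the clamp in the holder fits; I'll confirm it in a crop and measure.

```bash
python3 - <<'E'
from h import *
import pickle
ims=[]
for n,(r0,r1,c0,c1) in (("scene",(200,305,240,350)),("top",(140,230,325,410))):
    f=pickle.load(open(n+".pkl","rb"))
    ims.append(cv2.resize(f["image"][r0:r1,c0:c1,::-1],(400,400),interpolation=cv2.INTER_CUBIC))
cv2.imwrite("pics/crop.png",np.hstack(ims))
f=pickle.load(open("top.pkl","rb")); W=cloud(f); hsv=cv2.cvtColor(f["image"],cv2.COLOR_RGB2HSV)
def rect(m,name):
    P=W[m]; r=cv2.minAreaRect(P[:,:2].astype(np.float32)); print(name,len(P),np.round(r[0],4),np.round(r[1],4),round(r[2],1),"z",np.round(np.percentile(P[:,2],[5,50,95]),4))
box=np.zeros(W.shape[:2],bool)
def roi(r0,r1,c0,c1):
    b=box.copy(); b[r0:r1,c0:c1]=1; return b
Z=np.nan_to_num(W[...,2])
rect(roi(165,240,218,272)&(Z>.014)&(Z<.03),"rack")
for nm,R in dict(block=(160,190,298,330),bristle=(212,268,302,326),bot=(160,195,165,198),blank=(132,153,284,330),pink=(228,282,345,395),stoneB=(172,245,440,485),pink2=(240,295,235,290)).items():
    rect(roi(*R)&(Z>.008),nm)
b=roi(140,230,325,410)&(Z>.05); rect(b,"holder all")
P=W[b]; 
for lo in np.arange(.05,.26,.02):
    q=P[(P[:,2]>=lo)&(P[:,2]<lo+.02)]
    if len(q): print(round(lo,2),len(q),np.round(q.min(0),3),np.round(q.max(0),3),np.round(q.mean(0),3))
for p in [(363,205),(352,210),(374,213),(345,213),(379,216),(380,180),(348,178),(365,170),(372,155),(360,155),(362,195),(366,185)]:
    print(p,np.round(W[p[1],p[0]],4),f["image"][p[1],p[0]])
E
```

```text
rack 1255 [0.5586 0.246 ] [0.2    0.1292] 0.7 z [0.0151 0.0204 0.0257]
block 291 [0.6539 0.0083] [0.0962 0.0776] 3.2 z [0.0123 0.0304 0.0358]
bristle 441 [0.4233 0.0097] [0.0774 0.1802] 87.7 z [0.0104 0.0193 0.0248]
bot 348 [0.6428 0.4698] [0.1059 0.116 ] 82.0 z [0.0098 0.0875 0.1326]
blank 364 [0.7639 0.0316] [0.1537 0.068 ] 89.7 z [0.0105 0.0233 0.03  ]
pink 752 [ 0.3735 -0.1867] [0.1622 0.177 ] 85.9 z [0.0169 0.0368 0.042 ]
stoneB 1416 [ 0.5326 -0.5078] [0.1552 0.2533] 88.0 z [0.0122 0.0405 0.0466]
pink2 767 [0.3356 0.1853] [0.1757 0.1737] 88.0 z [0.0186 0.0366 0.0421]
holder all 2412 [ 0.6079 -0.1575] [0.1386 0.2052] 76.7 z [0.0675 0.1387 0.1871]
0.05 136 [ 0.521 -0.195  0.05 ] [ 0.587 -0.083  0.07 ] [ 0.55  -0.137  0.06 ]
0.07 161 [ 0.505 -0.203  0.07 ] [ 0.63  -0.095  0.09 ] [ 0.572 -0.146  0.082]
0.09 268 [ 0.521 -0.227  0.09 ] [ 0.65  -0.094  0.11 ] [ 0.569 -0.144  0.101]
0.11 375 [ 0.503 -0.227  0.11 ] [ 0.683 -0.096  0.13 ] [ 0.609 -0.157  0.12 ]
0.13 718 [ 0.499 -0.237  0.13 ] [ 0.719 -0.085  0.15 ] [ 0.624 -0.162  0.141]
0.15 471 [ 0.539 -0.234  0.15 ] [ 0.714 -0.097  0.17 ] [ 0.618 -0.161  0.159]
0.17 212 [ 0.593 -0.231  0.17 ] [ 0.687 -0.102  0.19 ] [ 0.647 -0.17   0.183]
0.19 71 [ 0.626 -0.231  0.19 ] [ 0.674 -0.103  0.207] [ 0.651 -0.169  0.196]
(363, 205) [ 0.5373 -0.1517  0.0989] [174 158 131]
(352, 210) [ 0.5182 -0.1126  0.1418] [238 242 238]
(374, 213) [ 0.5089 -0.1823  0.1362] [204 209 199]
(345, 213) [ 0.5166 -0.0981  0.0173] [249 188 118]
(379, 216) [ 0.5068 -0.217  -0.0014] [97 66 51]
(380, 180) [ 0.6179 -0.2075  0.1044] [185 165 143]
(348, 178) [ 0.6256 -0.104   0.0985] [233 164 103]
(365, 170) [ 0.6437 -0.1543  0.1492] [132 120 101]
(372, 155) [ 0.6928 -0.1781  0.1425] [199 138  89]
(360, 155) [ 0.6929 -0.1399  0.1425] [209 144  93]
(362, 195) [ 0.5683 -0.1474  0.1133] [148 135 113]
(366, 185) [ 0.5981 -0.1586  0.1333] [179 174 156]
```

View pics/crop.png

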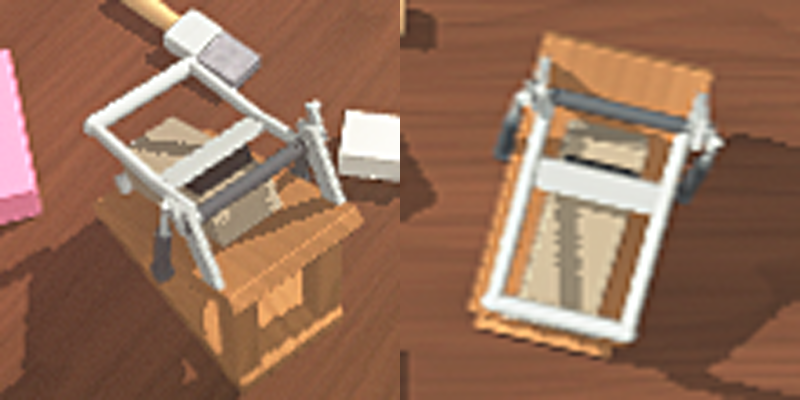

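The crop confirms it: the tan-grey stone lies under the light-grey clamp frame. Now I'll fit the holder pose.

```bash
cat > fit.py <<'E'
from h import *
import pickle
from scipy.optimize import least_squares
f=pickle.load(open("top.pkl","rb")); W=cloud(f)
P=W[140:230,325:410].reshape(-1,3); P=P[P[:,2]>.05]
g=pickle.load(open("scene.pkl","rb")); Q=cloud(g)[200:305,240:350].reshape(-1,3); Q=Q[Q[:,2]>.05]
c,s=np.cos(np.pi/6),.5
def bed(P,th):
    x0,y0,a=th; d=P[:,:2]-[x0,y0]
    x=d[:,0]*np.cos(a)+d[:,1]*np.sin(a); y=-d[:,0]*np.sin(a)+d[:,1]*np.cos(a); z=P[:,2]-.085
    return np.c_[c*x+s*z,y,-s*x+c*z]
th=np.array([.587,-.155,-.2])
for it in range(12):
    tol=max(.004,.02-.002*it)
    def sel(P):
        B=bed(P,th); u,y,n=B.T
        st=(abs(y)<.023)&(abs(u)<.07)&(abs(n-.036)<tol)
        bd=(abs(y)>.034)&(abs(y)<.058)&(u>-.07)&(u<.125)&(abs(n)<tol)
        hd=(abs(u+.045)<tol+.005)&(abs(n-.083)<tol)&(abs(y)<.04)
        ro=(abs(abs(y)-.046)<tol+.003)&(u>-.03)&(u<.08)&(abs(n-(.078-.187*(u+.045)))<.015)
        return st,bd,hd,ro
    sP=[sel(x) for x in (P,Q)]
    def res(t):
        r=[]
        for X,S in zip((P,),sP[:1]):
            st,bd,hd,ro=S
            r+=[ (bed(X[st],t)[:,2]-.036)]
            r+=[bed(X[bd],t)[:,2]]
            B=bed(X[hd],t); r+=[3*(np.hypot(B[:,0]+.045,B[:,2]-.078)-.007)]
            B=bed(X[ro],t); 
            r+=[3*(np.abs(B[:,1])-.046)]
        return np.concatenate(r)
    th=least_squares(res,th,loss="soft_l1",f_scale=.003).x
print(th,np.degrees(th[2]),[[int(k.sum()) for k in S] for S in sP])
for X,S in zip((P,Q),sP):
    B=bed(X,th); print([np.round(np.median(B[k],0),4) for k in S])
# rack
E
python3 fit.py; python3 - <<'E'
from fit import *
Z=np.nan_to_num(W[...,2]); b=np.zeros(Z.shape,bool); b[165:240,218:272]=1
p=W[b&(Z>.014)&(Z<.03)][:,:2]; print(np.degrees(np.arctan2(*np.linalg.eigh(np.cov((p-p.mean(0)).T))[1][::-1,1])),p.mean(0))
E
```

```text
[ 0.59004294 -0.15384227 -0.24829107] -14.226030684767572 [[340, 357, 74, 235], [199, 367, 83, 209]]
[array([-0.0068,  0.    ,  0.0362]), array([0.0218, 0.034 , 0.0003]), array([-0.0417,  0.001 ,  0.0839]), array([ 0.0261, -0.0403,  0.0655])]
[array([-0.0271,  0.0002,  0.0359]), array([ 0.0601, -0.0387, -0.0006]), array([-0.0431, -0.0012,  0.083 ]), array([0.0264, 0.0407, 0.0639])]
[ 0.59004294 -0.15384227 -0.24829107] -14.226030684767572 [[340, 357, 74, 235], [199, 367, 83, 209]]
[array([-0.0068,  0.    ,  0.0362]), array([0.0218, 0.034 , 0.0003]), array([-0.0417,  0.001 ,  0.0839]), array([ 0.0261, -0.0403,  0.0655])]
[array([-0.0271,  0.0002,  0.0359]), array([ 0.0601, -0.0387, -0.0006]), array([-0.0431, -0.0012,  0.083 ]), array([0.0264, 0.0407, 0.0639])]
-179.7839133697313 [0.55798256 0.24592623]
```

Holder at (0.590, -0.154), yaw -14.2°. Handle height, rod spacing and bed and stone heights all match the given sizes. Rack at (0.5585, 0.246), yaw about 0. Next is a pose helper.

```bash
cat > p.py <<'E'
from h import *
H=np.array([.590,-.154,0]); A=-.2483; RH=Ro.from_euler('z',A).as_matrix()
RACK=np.array([.5585,.246,0])
def hw(x,y,z): return H+RH@np.array([x,y,z])/1000
def un(u,n,y=0): c,s=np.cos(np.pi/6),.5; return hw(c*u-s*n,y,85+s*u+c*n)
def rot(t,close='x',R=RH):   # tilt deg; tool z=(sin t,0,-cos t)
    t=np.radians(t); z=np.array([np.sin(t),0,-np.cos(t)])
    y=np.array([np.cos(t),0,np.sin(t)]) if close=='x' else np.array([0,1.,0])*(1 if close=='y' else -1)
    return R@np.c_[np.cross(y,z),y,z]
def handle(th):
    a=np.arctan2(28,-150)-th; return un(105+153*np.cos(a),50+153*np.sin(a))
def rel(pos,R,o=None):
    o=o or observe(); R0=Ro.from_rotvec(o["tool_rot"]).as_matrix()
    d=R0.T@(pos-o["tcp_pos"])/.8; w=Ro.from_matrix(R0.T@R).as_rotvec()/(2*np.pi)
    return np.round(np.r_[d,w],4).tolist()
def st():
    o=observe(); print("t",round(o["time_s"],2),"tcp",o["tcp_pos"].round(4),"rv",o["tool_rot"].round(3),"F",o["contact_force"].round(1),"w",round(o["width"],4),"gf",round(float(o["gripper_force"]),1),"j",o["joints"].round(2))
E
python3 - <<'E'
from p import *
R=rot(20); z=R[:,2]
G=handle(0)+.016*z; print(handle(0),handle(1.15))
print(rel(G-.1*z,R)); 
E
```

```text
[ 0.51404618 -0.13474329  0.12991393] [ 0.55175412 -0.14430345  0.29171675]
[0.4859, -0.351, 0.0117, -0.052, 0.0247, -0.1406]
```

Call:
arm_command(
  rows=[
    [0.486,-0.351,0.012,-0.052,0.025,-0.141],
    [0.486,-0.351,0.012,-0.052,0.025,-0.141],
    [0.486,-0.351,0.012,-0.052,0.025,-0.141],
    [0.486,-0.351,0.012,-0.052,0.025,-0.141],
    [0.486,-0.351,0.012,-0.052,0.025,-0.141],
  ],
  hand=0.08,
)

```text
time_s: 0.52
tcp_pos: [0.3532, -0.3622, 0.2138]
tool_rot: [2.576, 1.435, 0.215]
contact_force: [-0.6, 0.1, 0.6]
width: 0.0643
gripper_force: 0.0
```

```bash
python3 - <<'E'
from p import *
st(); R=rot(20); z=R[:,2]
G=handle(0)+.016*z
print(rel(G-.1*z,R)); 
E
```

```text
t 0.52 tcp [ 0.3532 -0.3622  0.2138] rv [2.576 1.435 0.215] F [-0.6  0.1  0.6] w 0.0643 gf 0.0 j [-1.   -0.35  1.96  0.14  1.34 -0.46]
[0.3364, -0.0156, 0.0152, -0.0176, 0.0083, -0.0477]
```

Call:
arm_command(
  rows=[
    [0.336,-0.016,0.015,-0.018,0.008,-0.048],
    [0.336,-0.016,0.015,-0.018,0.008,-0.048],
    [0.336,-0.016,0.015,-0.018,0.008,-0.048],
    [0.336,-0.016,0.015,-0.018,0.008,-0.048],
    [0.336,-0.016,0.015,-0.018,0.008,-0.048],
  ],
)

```text
time_s: 0.93
tcp_pos: [0.4561, -0.1819, 0.2105]
tool_rot: [2.251, 1.743, 0.306]
contact_force: [1.0, -0.7, 0.2]
width: 0.0503
gripper_force: 0.0
```

```bash
python3 - <<'E'
from p import *
st(); R=rot(20); z=R[:,2]
G=handle(0)+.016*z
print(rel(G-.1*z,R)); 
E
```

```text
t 0.93 tcp [ 0.4561 -0.1819  0.2105] rv [2.251 1.743 0.306] F [ 1.  -0.7  0.2] w 0.0503 gf 0.0 j [-0.56 -0.55  2.13  0.11  1.23 -0.33]
[0.075, 0.0177, 0.0084, 0.0003, 0.0006, -0.0007]
```

Call:
arm_command(
  rows=[
    [0.07,0.017,0.008,0,0,0],
    [0.07,0.017,0.008,0,0,0],
    [0.07,0.017,0.008,0,0,0],
    [0.07,0.017,0.008,0,0,0],
    [0.07,0.017,0.008,0,0,0],
  ],
)

```text
time_s: 1.35
tcp_pos: [0.4842, -0.1332, 0.2089]
tool_rot: [2.251, 1.745, 0.305]
contact_force: [-0.5, -0.4, -0.3]
width: 0.0501
gripper_force: 0.0
```

```bash
python3 - <<'E'
from p import *
st(); R=rot(20); z=R[:,2]
G=handle(0)+.016*z
print(rel(G-.1*z,R),rel(G,R)); 
f=grab_frame("scene"); cv2.imwrite("pics/s1.png",cv2.resize(f["image"][150:310,180:400,::-1],None,fx=3,fy=3,interpolation=cv2.INTER_CUBIC))
E
```

```text
t 1.35 tcp [ 0.4842 -0.1332  0.2089] rv [2.251 1.745 0.305] F [-0.5 -0.4 -0.3] w 0.0501 gf 0.0 j [-0.41 -0.52  2.11  0.06  1.2  -0.17]
[0.0073, 0.0006, 0.0002, -0.0, 0.0006, -0.0004] [0.0078, 0.0006, 0.1252, -0.0, 0.0006, -0.0004]
```

View pics/s1.png

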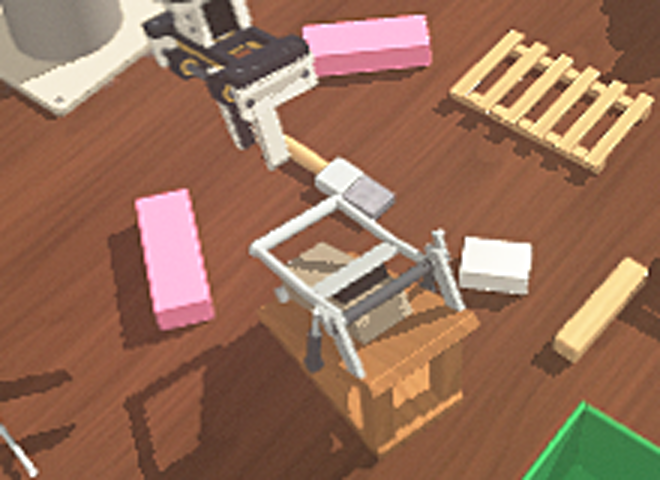

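The picture shows the gripper at (270,110), above and robot-side of the crossbar at (300,225), closing direction square to the bar. Descending onto it.

Call:
arm_command(
  rows=[
    [0.008,0.001,0.03,0,0,0],
    [0.008,0.001,0.06,0,0,0],
    [0.008,0.001,0.09,0,0,0],
    [0.008,0.001,0.115,0,0,0],
    [0.008,0.001,0.125,0,0,0],
  ],
)

```text
time_s: 1.82
tcp_pos: [0.5183, -0.1368, 0.1121]
tool_rot: [2.256, 1.744, 0.302]
contact_force: [-1.2, 0.7, -0.7]
width: 0.0506
gripper_force: 0.0
```

Call:
arm_command(
  rows=[
    [0,0,0,0,0,0],
    [0,0,0,0,0,0],
    [0,0,0,0,0,0],
    [0,0,0,0,0,0],
    [0,0,0,0,0,0],
  ],
  hand=-1,
)

```text
time_s: 2.23
tcp_pos: [0.5208, -0.1361, 0.1172]
tool_rot: [2.249, 1.743, 0.307]
contact_force: [-0.1, 0.2, 0.4]
width: 0.0215
gripper_force: 0.0
```

```bash
python3 - <<'E'
from p import *
st(); R=rot(20); z=R[:,2]
for t in np.arange(0,1.16,.05): print(round(t,2),(R.T@(handle(t)-handle(0))/.8).round(3).tolist())
E
```

```text
t 2.23 tcp [ 0.5208 -0.1361  0.1172] rv [2.249 1.743 0.307] F [-0.1  0.2  0.4] w 0.0215 gf 0.0 j [-0.38 -0.32  2.14  0.05  0.97 -0.15]
0.0 [0.0, 0.0, 0.0]
0.05 [-0.0, 0.0, -0.01]
0.1 [0.0, 0.001, -0.019]
0.15 [0.0, 0.002, -0.029]
0.2 [-0.0, 0.004, -0.038]
0.25 [0.0, 0.006, -0.047]
0.3 [0.0, 0.009, -0.056]
0.35 [0.0, 0.012, -0.065]
0.4 [0.0, 0.016, -0.074]
0.45 [-0.0, 0.02, -0.083]
0.5 [-0.0, 0.024, -0.091]
0.55 [-0.0, 0.029, -0.1]
0.6 [0.0, 0.034, -0.108]
0.65 [0.0, 0.04, -0.115]
0.7 [0.0, 0.046, -0.123]
0.75 [0.0, 0.053, -0.13]
0.8 [0.0, 0.059, -0.137]
0.85 [0.0, 0.066, -0.143]
0.9 [0.0, 0.074, -0.149]
0.95 [0.0, 0.082, -0.155]
1.0 [0.0, 0.09, -0.16]
1.05 [0.0, 0.098, -0.165]
1.1 [0.0, 0.106, -0.169]
1.15 [0.0, 0.115, -0.173]
```

Call:
arm_command(
  rows=[
    [0,0,0,0,0,0],
    [0,0,0,0,0,0],
    [0,0,0,0,0,0],
    [0,0,0,0,0,0],
  ],
)

```text
time_s: 2.57
tcp_pos: [0.5195, -0.1356, 0.1159]
tool_rot: [2.251, 1.746, 0.305]
contact_force: [-8.2, 1.7, 5.1]
width: 0.0131
gripper_force: 30.0
```

Call:
arm_command(
  rows=[
    [0,0.001,-0.015,0,0,0],
    [0,0.003,-0.03,0,0,0],
    [0,0.005,-0.043,0,0,0],
    [0,0.009,-0.056,0,0,0],
    [0,0.009,-0.056,0,0,0],
  ],
)

```text
time_s: 2.98
tcp_pos: [0.5107, -0.1332, 0.1611]
tool_rot: [2.252, 1.746, 0.304]
contact_force: [-5.9, -0.9, -3.7]
width: 0.0135
gripper_force: 30.0
```

```bash
python3 - <<'E'
from p import *
st(); R=rot(20); z=R[:,2]
g=grab_frame("top"); cv2.imwrite("pics/t1.png",cv2.resize(g["image"][100:280,280:500,::-1],None,fx=3,fy=3))
E
```

```text
t 2.98 tcp [ 0.5107 -0.1332  0.1611] rv [2.252 1.746 0.304] F [-5.9 -0.9 -3.7] w 0.0135 gf 30.0 j [-0.38 -0.4   2.11  0.05  1.08 -0.15]
```

View pics/t1.png

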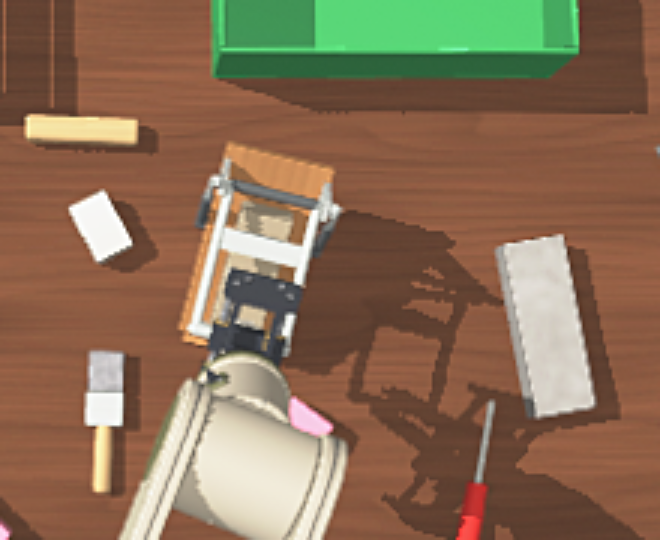

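Bar gripped at 13.5 mm width and lifted, and the stone is still in the bed at (255,225). Continuing along the arc.

Call:
arm_command(
  rows=[
    [0,0.005,-0.014,0,0,0],
    [0,0.011,-0.027,0,0,0],
    [0,0.018,-0.04,0,0,0],
    [0,0.025,-0.052,0,0,0],
    [0,0.034,-0.064,0,0,0],
  ],
)

```text
time_s: 3.45
tcp_pos: [0.5169, -0.1348, 0.2169]
tool_rot: [2.256, 1.748, 0.3]
contact_force: [-16.8, 0.8, 1.0]
width: 0.013
gripper_force: 30.0
```

Call:
arm_command(
  rows=[
    [0,0.01,-0.01,0,0,0],
    [0,0.02,-0.02,0,0,0],
    [0,0.031,-0.029,0,0,0],
    [0,0.043,-0.037,0,0,0],
    [0,0.055,-0.045,0,0,0],
  ],
)

```text
time_s: 3.87
tcp_pos: [0.5469, -0.1425, 0.2703]
tool_rot: [2.25, 1.745, 0.305]
contact_force: [-6.8, -1.4, 5.9]
width: 0.0133
gripper_force: 30.0
```

```bash
python3 - <<'E'
from p import *
st(); R=rot(20); z=R[:,2]
o=observe(); R0=Ro.from_rotvec(o["tool_rot"]).as_matrix()
b=o["tcp_pos"]-.0155*R0[:,2]; d=RH.T@(b-un(105,50)); print(d, np.linalg.norm(d), "theta",np.arctan2(28,-150)-np.arctan2(d@[-.5,0,.866],d@[.866,0,.5]))
for t in (1.05,1.1,1.15,1.18): print(t,rel(handle(t)+.0155*z,R))
E
```

```text
t 3.87 tcp [ 0.5469 -0.1425  0.2703] rv [2.25  1.745 0.305] F [-6.8 -1.4  5.9] w 0.0133 gf 30.0 j [-0.37 -0.34  1.87  0.04  1.26 -0.12]
[-0.11585154  0.00060975  0.10403772] 0.1557106249498559 theta 1.0707922036985535
1.05 [-0.0007, -0.0019, 0.0049, 0.0001, 0.0007, -0.0004]
1.1 [-0.0007, 0.0066, 0.0004, 0.0001, 0.0007, -0.0004]
1.15 [-0.0007, 0.0152, -0.0036, 0.0001, 0.0007, -0.0004]
1.18 [-0.0006, 0.0205, -0.0058, 0.0001, 0.0007, -0.0004]
```

Call:
arm_command(
  rows=[
    [0,0.005,-0.001,0,0,0],
    [0,0.01,-0.002,0,0,0],
    [0,0.015,-0.004,0,0,0],
    [0,0.015,-0.004,0,0,0],
    [0,0.015,-0.004,0,0,0],
  ],
)

```text
time_s: 4.28
tcp_pos: [0.5591, -0.1457, 0.2816]
tool_rot: [2.244, 1.74, 0.311]
contact_force: [-19.9, 4.1, 25.9]
width: 0.0131
gripper_force: 30.0
```

Call:
arm_command(
  rows=[
    [0,0,0,0,0,0],
    [0,0,0,0,0,0],
    [0,0,0,0,0,0],
    [0,0,0,0,0,0],
    [0,0,0,0,0,0],
  ],
  hand=0.2,
)

```text
time_s: 4.7
tcp_pos: [0.5574, -0.1447, 0.2733]
tool_rot: [2.252, 1.745, 0.305]
contact_force: [0.5, -1.0, 0.4]
width: 0.042
gripper_force: 0.0
```

```bash
python3 - <<'E'
from p import *
st(); R=rot(20); z=R[:,2]
print([rel(handle(t)+.0155*z,R) for t in (1.15,1.2)])
f=grab_frame("scene"); cv2.imwrite("pics/s2.png",cv2.resize(f["image"][120:310,180:400,::-1],None,fx=3,fy=3,interpolation=cv2.INTER_CUBIC))
E
```

```text
t 4.7 tcp [ 0.5574 -0.1447  0.2733] rv [2.252 1.745 0.305] F [ 0.5 -1.   0.4] w 0.042 gf 0.0 j [-0.37 -0.31  1.84  0.04  1.26 -0.12]
[[-0.0012, 0.0014, -0.0046, -0.0, 0.0005, -0.0005], [-0.0012, 0.0102, -0.0082, -0.0, 0.0005, -0.0005]]
```

View pics/s2.png

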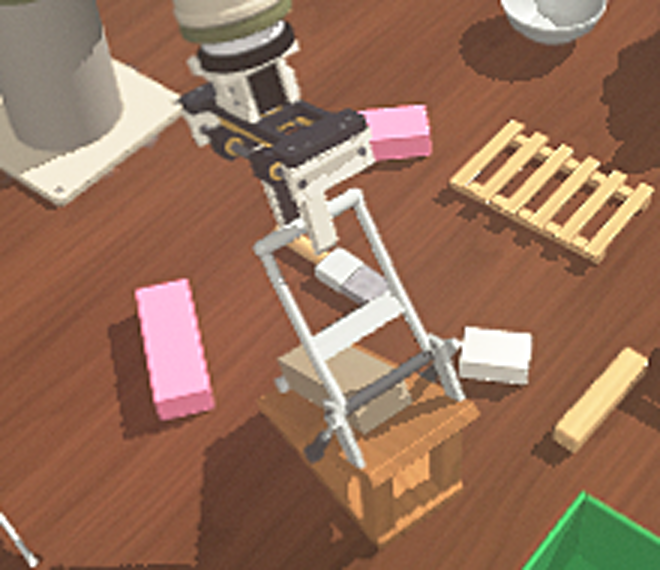

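The clamp stands open with the fingers around the bar at (310,225) and free of it. The stone is undisturbed at (345,375). Withdrawing along the tool axis.

Call:
arm_command(
  rows=[
    [0,0,0,0,0,0],
    [0,0,-0.03,0,0,0],
    [0,0,-0.06,0,0,0],
    [0,0,-0.09,0,0,0],
    [0,0,-0.11,0,0,0],
  ],
  hand=0.2,
)

```text
time_s: 5.17
tcp_pos: [0.5282, -0.1372, 0.3585]
tool_rot: [2.25, 1.744, 0.307]
contact_force: [0.9, -0.8, 0.7]
width: 0.0558
gripper_force: 0.0
```

```bash
python3 - <<'E'
from p import *
st(); cl='ny'
for cl in ('y','ny'):
  R=rot(30,cl); z=R[:,2]
  print(cl,rel(un(-10,120),R), rel(un(-90,200),R))
E
```

```text
t 5.17 tcp [ 0.5282 -0.1372  0.3585] rv [2.25  1.744 0.307] F [ 0.9 -0.8  0.7] w 0.0558 gf 0.0 j [-0.38 -0.39  1.76  0.04  1.43 -0.12]
y [-0.0009, -0.0805, 0.2029, -0.022, -0.0211, -0.2498] [-0.0016, -0.1961, 0.1215, -0.022, -0.0211, -0.2498]
ny [-0.0009, -0.0805, 0.2029, -0.021, 0.022, 0.2489] [-0.0016, -0.1961, 0.1215, -0.021, 0.022, 0.2489]
```

```bash
python3 - <<'E'
from p import *
R=rot(30,'y'); print(rel(un(-60,200),R))
E
```

```text
[-0.0015, -0.1592, 0.1151, -0.022, -0.0211, -0.2498]
```

Call:
arm_command(
  rows=[
    [0,-0.05,0,0,0,-0.02],
    [0,-0.1,0.03,-0.01,-0.01,-0.04],
    [0,-0.159,0.07,-0.015,-0.015,-0.06],
    [-0.001,-0.159,0.115,-0.022,-0.021,-0.25],
    [-0.001,-0.159,0.115,-0.022,-0.021,-0.25],
  ],
  hand=1,
)

```text
time_s: 5.58
tcp_pos: [0.4396, -0.1147, 0.2187]
tool_rot: [1.564, 2.185, 0.145]
contact_force: [-0.8, -0.5, -0.9]
width: 0.0846
gripper_force: 0.0
```

```bash
python3 - <<'E'
from p import *
st(); R=rot(30,'y'); print(rel(un(-60,200),R))
E
```

```text
t 5.58 tcp [ 0.4396 -0.1147  0.2187] rv [1.564 2.185 0.145] F [-0.8 -0.5 -0.9] w 0.0846 gf 0.0 j [-0.35 -0.83  2.31 -0.02  1.2  -0.68]
[-0.0068, 0.0065, -0.0086, -0.0143, -0.0045, -0.1555]
```

```bash
python3 - <<'E'
from p import *
R=rot(30,'y'); print(rel(un(-25,190),R))
E
```

```text
[-0.0311, 0.0438, 0.001, -0.0143, -0.0045, -0.1555]
```

Call:
arm_command(
  rows=[
    [-0.007,0.006,-0.008,-0.014,-0.005,-0.156],
    [-0.007,0.006,-0.008,-0.014,-0.005,-0.156],
    [-0.031,0.044,0.001,-0.014,-0.005,-0.156],
    [-0.031,0.044,0.001,-0.014,-0.005,-0.156],
    [-0.031,0.044,0.001,-0.014,-0.005,-0.156],
  ],
)

```text
time_s: 6.0
tcp_pos: [0.4802, -0.127, 0.2426]
tool_rot: [0.793, 2.508, -0.006]
contact_force: [-1.0, 1.3, 0.2]
width: 0.0932
gripper_force: 0.0
```

Call:
arm_command(
  rows=[
    [0,0,0,-0.005,0,-0.056],
    [0,0,0,-0.005,0,-0.056],
    [0,0,0,-0.005,0,-0.056],
    [0,0,0,-0.005,0,-0.056],
  ],
)

```text
time_s: 6.33
tcp_pos: [0.48, -0.1273, 0.2444]
tool_rot: [0.333, 2.604, -0.088]
contact_force: [-0.2, 0.7, -0.0]
width: 0.0929
gripper_force: 0.0
```

```bash
python3 - <<'E'
from p import *
st(); R=rot(30,'y'); print(rel(un(-10,120),R), rel(un(-10,6),R))
f=grab_frame("scene"); cv2.imwrite("pics/s3.png",cv2.resize(f["image"][120:310,180:400,::-1],None,fx=3,fy=3,interpolation=cv2.INTER_CUBIC))
g=grab_frame("top");Q=cloud(f)[150:305,240:350].reshape(-1,3);T=cloud(g)[110:230,325:410].reshape(-1,3)
for X in(Q,T):
    X=X[X[:,2]>.06]; d=(X-H)@RH; 
    m=(d[:,2]>.26)&(d[:,0]>-.1)&(abs(d[:,1])<.06); print(m.sum(), d[m].min(0) if m.any() else '', d[m].max(0) if m.any() else '')
    y=d[:,1]; u=.866*d[:,0]+.5*(d[:,2]-.085); n=-.5*d[:,0]+.866*(d[:,2]-.085)
    s=(abs(y)<.04)&(abs(u)<.09)&(abs(n-.036)<.004); print("stone y,u range",s.sum(),np.percentile(y[s],[2,98]),np.percentile(u[s],[2,98]),np.median(n[s]))
E
```

```text
t 6.33 tcp [ 0.48   -0.1273  0.2444] rv [ 0.333  2.604 -0.088] F [-0.2  0.7 -0. ] w 0.0929 gf 0.0 j [-0.43 -0.75  2.24  0.1   1.14 -1.76]
[-0.0108, 0.0018, 0.0933, -0.0005, -0.0006, -0.0008] [-0.0113, 0.0022, 0.2358, -0.0005, -0.0006, -0.0008]
355 [-0.04161475 -0.05050091  0.26102833] [2.66640692e-04 5.25006543e-02 3.05075870e-01]
stone y,u range 311 [-0.02616477  0.02637161] [-0.07174698  0.06400352] 0.03549644812103984
242 [-0.0397199  -0.05232776  0.26110588] [0.00112758 0.0521696  0.31173134]
stone y,u range 417 [-0.0259206   0.02657553] [-0.0704112   0.04556308] 0.03614331241756097
```

View pics/s3.png

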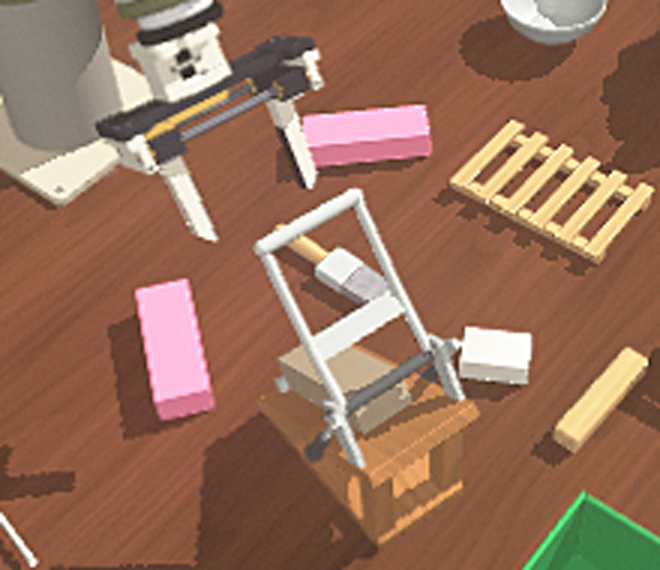

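Clamp open at its stop (bar at (310,220)), stone in place at (345,375) and centred, fingers straddling its axis. Descending square to the bed.

Call:
arm_command(
  rows=[
    [-0.011,0.002,0.04,0,0,-0.001],
    [-0.011,0.002,0.08,0,0,-0.001],
    [-0.011,0.002,0.12,0,0,-0.001],
    [-0.011,0.002,0.155,0,0,-0.001],
    [-0.011,0.002,0.175,0,0,-0.001],
  ],
)

```text
time_s: 6.85
tcp_pos: [0.5548, -0.1444, 0.124]
tool_rot: [0.336, 2.606, -0.087]
contact_force: [-0.2, 0.2, -0.8]
width: 0.0927
gripper_force: 0.0
```

Call:
arm_command(
  rows=[
    [0,0,0,0,0,0],
    [0,0,0,0,0,0],
  ],
)

```text
time_s: 7.02
tcp_pos: [0.5546, -0.1445, 0.1265]
tool_rot: [0.333, 2.606, -0.088]
contact_force: [-0.3, 0.4, 0.5]
width: 0.0929
gripper_force: 0.0
```

```bash
python3 - <<'E'
from p import *
st(); R=rot(30,'y'); print(rel(un(-10,6),R))
E
```

```text
t 7.02 tcp [ 0.5546 -0.1445  0.1265] rv [ 0.333  2.606 -0.088] F [-0.3  0.4  0.5] w 0.0929 gf 0.0 j [-0.39 -0.37  2.21  0.09  0.79 -1.75]
[-0.0016, -0.0005, 0.0603, -0.0004, -0.001, -0.0009]
```

Call:
arm_command(
  rows=[
    [-0.002,0,0.02,0,-0.001,-0.001],
    [-0.002,0,0.04,0,-0.001,-0.001],
    [-0.002,0,0.055,0,-0.001,-0.001],
    [-0.002,0,0.06,0,-0.001,-0.001],
    [-0.002,0,0.06,0,-0.001,-0.001],
  ],
)

```text
time_s: 7.43
tcp_pos: [0.58, -0.1514, 0.0876]
tool_rot: [0.323, 2.598, -0.092]
contact_force: [-0.1, 0.3, 0.3]
width: 0.0931
gripper_force: 0.0
```

Call:
arm_command(
  rows=[
    [0,0,0,0,0,0],
    [0,0,0,0,0,0],
    [0,0,0,0,0,0],
    [0,0,0,0,0,0],
    [0,0,0,0,0,0],
  ],
  hand=-0.2,
)

```text
time_s: 7.85
tcp_pos: [0.58, -0.1515, 0.0876]
tool_rot: [0.321, 2.597, -0.093]
contact_force: [0.2, -0.1, -0.1]
width: 0.0641
gripper_force: 0.0
```

Call:
arm_command(
  rows=[
    [0,0,0,0,0,0],
    [0,0,0,0,0,0],
    [0,0,0,0,0,0],
    [0,0,0,0,0,0],
  ],
  hand=-1,
)

```text
time_s: 8.18
tcp_pos: [0.5797, -0.1511, 0.087]
tool_rot: [0.321, 2.599, -0.092]
contact_force: [-5.4, 4.2, 5.1]
width: 0.0551
gripper_force: 30.0
```

```bash
python3 - <<'E'
from p import *
st(); R=rot(30,'y'); print(rel(un(-10,6),R))
E
```

```text
t 8.18 tcp [ 0.5797 -0.1511  0.087 ] rv [ 0.321  2.599 -0.092] F [-5.4  4.2  5.1] w 0.0551 gf 30.0 j [-0.38 -0.23  2.18  0.1   0.67 -1.77]
[0.0022, -0.0004, 0.0014, -0.0004, 0.0004, 0.0005]
```

Call:
arm_command(
  rows=[
    [0,0,-0.007,0,0,0],
    [0,0,-0.014,0,0,0],
    [0,0,-0.021,0,0,0],
    [0,0,-0.027,0,0,0],
    [0,0,-0.027,0,0,0],
  ],
)

```text
time_s: 8.6
tcp_pos: [0.5687, -0.1486, 0.106]
tool_rot: [0.321, 2.599, -0.093]
contact_force: [0.4, 0.6, -4.7]
width: 0.0551
gripper_force: 30.0
```

Call:
arm_command(
  rows=[
    [0.016,0,-0.012,0,0,0],
    [0.033,0,-0.025,0,0,0],
    [0.05,0,-0.04,0,0,0],
    [0.065,0,-0.055,0,0,0],
    [0.075,0,-0.07,0,0,0],
  ],
)

```text
time_s: 9.02
tcp_pos: [0.4896, -0.1283, 0.1221]
tool_rot: [0.322, 2.601, -0.092]
contact_force: [-0.2, 0.2, -5.7]
width: 0.0547
gripper_force: 30.0
```

Call:
arm_command(
  rows=[
    [0,0,0,0,0,0],
    [0,0,0,0,0,0],
  ],
)

```text
time_s: 9.18
tcp_pos: [0.4917, -0.1292, 0.1243]
tool_rot: [0.322, 2.597, -0.093]
contact_force: [1.2, -0.1, -5.1]
width: 0.0547
gripper_force: 30.0
```

```bash
python3 - <<'E'
from p import *
st(); f=grab_frame("scene"); cv2.imwrite("pics/s4.png",cv2.resize(f["image"][120:310,180:400,::-1],None,fx=3,fy=3,interpolation=cv2.INTER_CUBIC))
o=observe(); P=o["tcp_pos"]
Rv=rot(0,'y'); Rr=rot(0,'y',np.eye(3))
print("up+level",rel(np.array([P[0],P[1],.24]),Rv)); print("rack",rel(RACK+[-.01,0,.2],Rr))
E
```

```text
t 9.18 tcp [ 0.4917 -0.1292  0.1243] rv [ 0.322  2.597 -0.093] F [ 1.2 -0.1 -5.1] w 0.0547 gf 30.0 j [-0.42 -0.63  2.39  0.11  0.86 -1.79]
up+level [-0.073, -0.0006, -0.1252, -0.0007, 0.084, 0.0003]
rack [-0.0087, 0.4717, -0.1072, -0.0111, 0.0835, -0.0383]
```

View pics/s4.png

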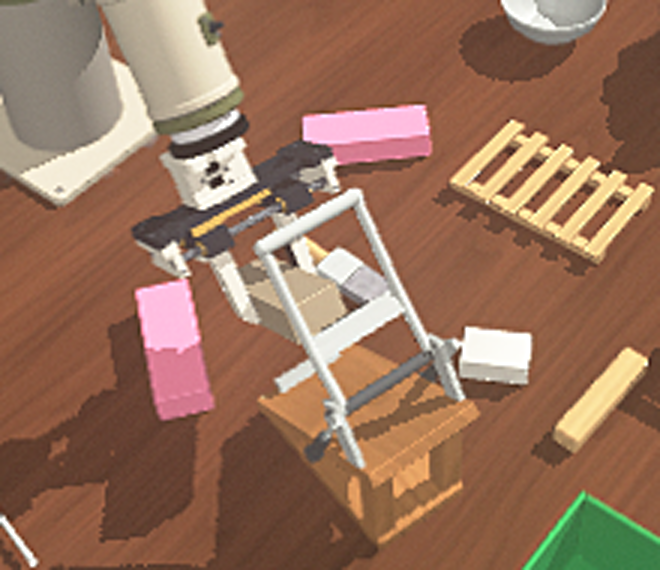

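The stone is held clear of the holder at (295,295), with the clamp still open. Sideways first, then level over the rack.

Call:
arm_command(
  rows=[
    [0,0.03,0,0,0,0],
    [0,0.07,-0.01,0,0,0],
    [0,0.115,-0.02,0,0,0],
    [0,0.16,-0.03,0,0,0],
    [0,0.2,-0.04,0,0,0],
  ],
)

```text
time_s: 9.65
tcp_pos: [0.5158, 0.0321, 0.1509]
tool_rot: [0.322, 2.598, -0.092]
contact_force: [0.7, -0.8, -5.5]
width: 0.0547
gripper_force: 30.0
```

Call:
arm_command(
  rows=[
    [0,0.04,-0.01,0,0.015,-0.007],
    [0,0.08,-0.02,-0.003,0.03,-0.014],
    [0,0.12,-0.03,-0.005,0.045,-0.021],
    [0,0.16,-0.04,-0.007,0.06,-0.028],
    [0,0.19,-0.05,-0.009,0.07,-0.033],
  ],
)

```text
time_s: 10.07
tcp_pos: [0.5348, 0.1857, 0.1847]
tool_rot: [0.046, 3.062, -0.018]
contact_force: [1.8, -0.4, -5.0]
width: 0.0549
gripper_force: 30.0
```

```bash
python3 - <<'E'
from p import *
st(); Rr=rot(0,'y',np.eye(3)); print("rack",rel(RACK+[-.012,0,.12],Rr))
E
```

```text
t 10.07 tcp [0.5348 0.1857 0.1847] rv [ 0.046  3.062 -0.018] F [ 1.8 -0.4 -5. ] w 0.0549 gf 30.0 j [ 0.27 -0.01  1.7  -0.03  1.38 -1.27]
rack [-0.0059, 0.0766, 0.0807, -0.0019, 0.0127, -0.0048]
```

Call:
arm_command(
  rows=[
    [-0.006,0.04,0.03,-0.002,0.013,-0.005],
    [-0.006,0.077,0.06,-0.002,0.013,-0.005],
    [-0.006,0.077,0.081,-0.002,0.013,-0.005],
    [-0.006,0.077,0.081,-0.002,0.013,-0.005],
    [-0.006,0.077,0.081,-0.002,0.013,-0.005],
  ],
)

```text
time_s: 10.48
tcp_pos: [0.5446, 0.2428, 0.1173]
tool_rot: [-0.003, -3.139, 0.005]
contact_force: [0.2, -1.0, -4.7]
width: 0.0551
gripper_force: 30.0
```

```bash
python3 - <<'E'
from p import *
st(); Rr=rot(0,'y',np.eye(3)); print("rack",rel(RACK+[-.008,0,.04],Rr))
f=grab_frame("scene"); X=cloud(f); im=f["image"]
cv2.imwrite("pics/s5.png",cv2.resize(im[90:260,260:460,::-1],None,fx=3,fy=3,interpolation=cv2.INTER_CUBIC))
o=observe()["tcp_pos"]; d=X-o; m=(abs(d[...,0])<.11)&(abs(d[...,1])<.05)&(X[...,2]>.06)&(X[...,2]<.18); Q=X[m]
print(np.percentile(Q,[1,50,99],axis=0).round(3))
# stone top: tan pts ~29mm above underside
hsv=cv2.cvtColor(im,cv2.COLOR_RGB2HSV)[m]; t=(hsv[:,1]>25)&(hsv[:,1]<110)&(hsv[:,2]>100); T=Q[t]; zt=np.percentile(T[:,2],90); T=T[abs(T[:,2]-zt)<.006]
A=np.c_[T[:,:2]-o[:2],np.ones(len(T))]; print(len(T),np.linalg.lstsq(A,T[:,2],rcond=None)[0],T.min(0),T.max(0))
E
```

```text
t 10.48 tcp [0.5446 0.2428 0.1173] rv [-3.000e-03 -3.139e+00  5.000e-03] F [ 0.2 -1.  -4.7] w 0.0551 gf 30.0 j [ 0.33  0.19  1.61 -0.    1.34 -1.23]
rack [-0.0076, 0.0043, 0.0965, -0.0005, -0.0004, -0.0003]
[[0.48  0.2   0.11 ]
 [0.577 0.223 0.142]
 [0.627 0.282 0.172]]
333 [-0.00957694 -0.00427431  0.14466896] [0.48005428 0.19640911 0.14052867] [0.62708361 0.28178901 0.15142735]
```

View pics/s5.png

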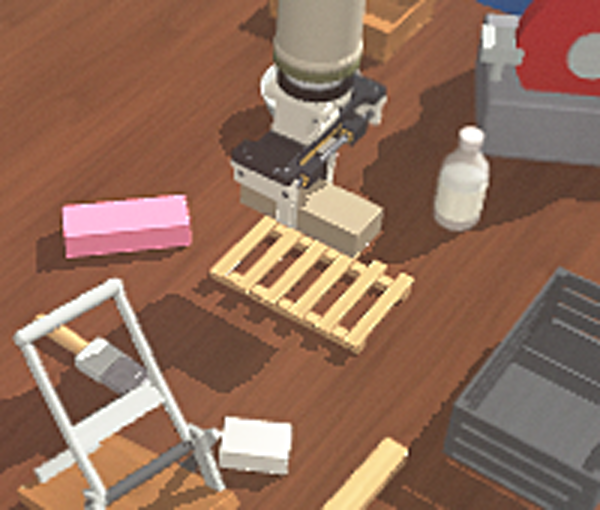

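The stone is level (slope 0.01) over the rack, with its top at 0.145, so its underside is about 8.5 mm below the TCP. Lowering it.

Call:
arm_command(
  rows=[
    [-0.004,0.004,0.025,0,0,0],
    [-0.007,0.004,0.05,0,0,0],
    [-0.007,0.004,0.075,0,0,0],
    [-0.007,0.004,0.09,0,0,0],
    [-0.007,0.004,0.096,0,0,0],
  ],
)

```text
time_s: 10.95
tcp_pos: [0.5508, 0.2452, 0.0425]
tool_rot: [0.005, 3.141, -0.002]
contact_force: [-1.3, -0.0, -6.4]
width: 0.0549
gripper_force: 30.0
```

Call:
arm_command(
  rows=[
    [0,0,0,0,0,0],
    [0,0,0.003,0,0,0],
    [0,0,0.006,0,0,0],
    [0,0,0.008,0,0,0],
    [0,0,0.008,0,0,0],
  ],
)

```text
time_s: 11.37
tcp_pos: [0.5514, 0.2462, 0.0372]
tool_rot: [0.004, 3.139, -0.001]
contact_force: [0.1, -0.5, -5.3]
width: 0.0547
gripper_force: 30.0
```

Call:
arm_command(
  rows=[
    [0,0,0.001,0,0,0],
    [0,0,0.002,0,0,0],
    [0,0,0.003,0,0,0],
    [0,0,0.003,0,0,0],
  ],
)

```text
time_s: 11.7
tcp_pos: [0.5509, 0.246, 0.0341]
tool_rot: [0.004, 3.14, -0.002]
contact_force: [0.0, -0.7, -4.9]
width: 0.0547
gripper_force: 30.0
```

Call:
arm_command(
  rows=[
    [0,0,0.001,0,0,0],
    [0,0,0.002,0,0,0],
    [0,0,0.003,0,0,0],
    [0,0,0.004,0,0,0],
    [0,0,0.004,0,0,0],
  ],
)

```text
time_s: 12.12
tcp_pos: [0.5509, 0.246, 0.0308]
tool_rot: [0.004, 3.141, -0.002]
contact_force: [0.4, -0.3, -5.3]
width: 0.0551
gripper_force: 30.0
```

Call:
arm_command(
  rows=[
    [0,0,0.001,0,0,0],
    [0,0,0.002,0,0,0],
    [0,0,0.003,0,0,0],
    [0,0,0.003,0,0,0],
  ],
)

```text
time_s: 12.45
tcp_pos: [0.5509, 0.246, 0.0284]
tool_rot: [0.004, 3.14, -0.002]
contact_force: [-1.1, 1.3, -5.4]
width: 0.0548
gripper_force: 30.0
```

Call:
arm_command(
  rows=[
    [0,0,0.001,0,0,0],
    [0,0,0.002,0,0,0],
    [0,0,0.003,0,0,0],
    [0,0,0.003,0,0,0],
  ],
)

```text
time_s: 12.78
tcp_pos: [0.5513, 0.2461, 0.0272]
tool_rot: [0.004, 3.14, -0.002]
contact_force: [-3.9, -2.4, 4.2]
width: 0.0551
gripper_force: 30.0
```

Contact: the vertical force swung from -5 to +4 N, so the rack carries the stone. Opening partly, then fully, then rising.

Call:
arm_command(
  rows=[
    [0,0,0,0,0,0],
    [0,0,0,0,0,0],
    [0,0,0,0,0,0],
    [0,0,0,0,0,0],
    [0,0,0,0,0,0],
  ],
  hand=1,
)

```text
time_s: 13.2
tcp_pos: [0.5513, 0.2461, 0.0264]
tool_rot: [0.004, 3.14, -0.002]
contact_force: [0.4, -0.5, 0.0]
width: 0.0837
gripper_force: 0.0
```

Call:
arm_command(
  rows=[
    [0,0,-0.01,0,0,0],
    [0,0,-0.03,0,0,0],
    [0,0,-0.07,0,0,0],
    [0,0,-0.11,0,0,0],
    [0,0,-0.15,0,0,0],
  ],
)

```text
time_s: 13.62
tcp_pos: [0.5505, 0.2461, 0.1479]
tool_rot: [0.004, 3.141, -0.002]
contact_force: [1.0, 0.7, 0.3]
width: 0.0932
gripper_force: 0.0
```

Call:
arm_command(
  rows=[
    [-0.04,0,-0.02,0,0,0],
    [0,0,-0.05,0,0,0],
    [0,0,-0.05,0,0,0],
    [0,0,-0.05,0,0,0],
    [0,0,-0.05,0,0,0],
  ],
)

```text
time_s: 14.03
tcp_pos: [0.5512, 0.2463, 0.1869]
tool_rot: [0.003, 3.139, -0.001]
contact_force: [0.3, -0.0, -0.0]
width: 0.093
gripper_force: 0.0
```

```bash
python3 - <<'E'
from p import *
st(); f=grab_frame("scene"); X=cloud(f); im=f["image"]
cv2.imwrite("pics/s6.png",cv2.resize(im[90:310,200:460,::-1],None,fx=2.7,fy=2.7,interpolation=cv2.INTER_CUBIC))
d=X-RACK; m=(abs(d[...,0])<.11)&(abs(d[...,1])<.07)&(abs(X[...,2]-.056)<.008); Q=X[m]
r=cv2.minAreaRect(Q[:,:2].astype(np.float32)); print(len(Q),r,np.median(Q[:,2]))
A=np.c_[Q[:,:2],np.ones(len(Q))]; print(np.linalg.lstsq(A,Q[:,2],rcond=None)[0])
E
```

```text
t 14.03 tcp [0.5512 0.2463 0.1869] rv [ 3.000e-03  3.139e+00 -1.000e-03] F [ 0.3 -0.  -0. ] w 0.093 gf 0.0 j [ 0.34  0.15  1.52 -0.    1.46 -1.23]
548 ((0.5573176741600037, 0.24420538544654846), (0.061036620289087296, 0.15321600437164307), 89.9052734375) 0.05403289833401534
[-0.00075657  0.01670382  0.05031891]
```

View pics/s6.png

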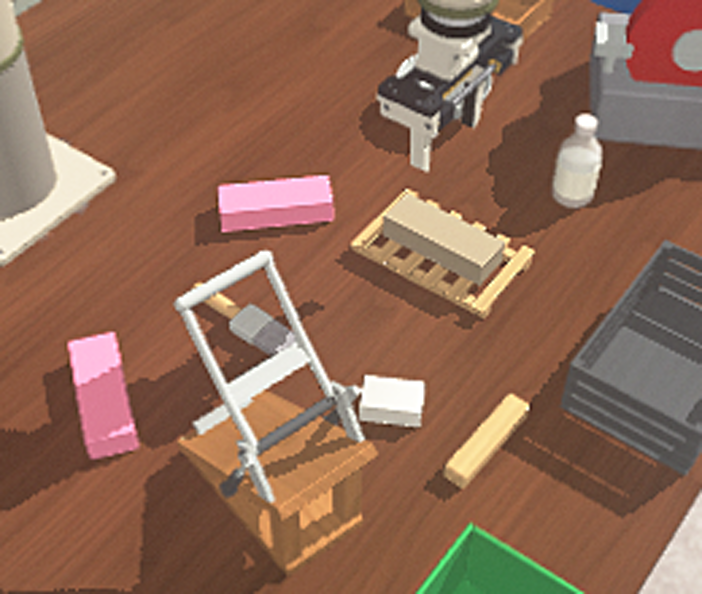

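The stone lies flat and lengthwise on the slats at (445,235), its centre measured within 2 mm of the rack's middle. The clamp is open and the gripper is clear.

```bash
python3 -c "
from workcell import hand_in
print(hand_in())"
```

```text
the job is handed in; nothing more can be done
None
```

The job is handed in, with no verdict returned: the whetstone lies flat and lengthwise on the rack, about 2 mm from its middle, the clamp arm stands open by itself, and no bystander looked moved in the last picture.

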